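# Vent and open the orange-tap desiccator

## Task

Open the vacuum desiccator that has the orange vent tap: first turn its tap a quarter turn anticlockwise (seen from above) until the tap's bar lies in line with its brass hose nozzle, to let the vacuum go; then lift the lid off by its black knob and set it down gently, right way up, in the middle of the round cork mat. Leave the desiccator with the blue tap closed and where it is.

Things in the scene. Friction and masses are not known exactly. Their poses are not given: they have to be found in the camera images.
- orange_lid: Loose clear lid, grey rim, 190 mm wide, 12 mm plate, 0.3-0.6 kg, on a fixed bowl 95 mm high; black lift knob 24 mm wide at its centre. Origin in the knob, at grip height: 18 mm below its top, 28 mm above the plate. z up, x towards the tap 72 mm away. A skirt (15.5 mm deep) sits in the bowl: lift straight. Held down firmly while the tap is closed. Standing on the mat, origin 55.5 mm above it.
- orange_tap_grip (a point): Orange vent tap on that lid: an upright bar 40 mm long, 12 mm thick, 30 mm high. The point is on its turning axis, half-way up the bar, the height to grip: bar top 16 mm above it, bar underside 14 mm below, lid plate 28 mm below (with a low brass boss 6 mm high). x runs along the bar, z up.
- orange_tap (a joint): Turn of the orange tap in rad: 0 closed, bar pointing at the lift knob; grows anticlockwise seen from above; 1.57 open, bar in line with the brass nozzle that lies low on the plate along the lid's +y. Vacuum surely gone beyond 1.1; stop at 1.65. Stiffness 0.05 N m: it stays where left, and the lid does not turn with it.
- mat_top (a point): Centre of the top of a fixed round cork mat, 210 mm across, 8 mm thick, lying on the bench. z up.
- blue_tap_grip (a point): Tap of a second desiccator, to be left alone: the same in every size, but its tap is blue. Same point and axes on the tap as for the orange one; its lid's knob stands 72 mm away and its top is 153 mm above the bench (the orange one's too).
- blue_tap (a joint): Turn of the blue tap, same meaning; it starts closed and must stay so.
Mind the look-alikes: they are no part of the job. Leave any green or pink look-alike of the orange_lid alone.

How it is judged:
By the outcome, as a careful person would: the job done as asked, in the order asked, and still so for the second after the job is handed in, with the robot touching nothing.
It also fails if it takes over 58 s, if anything falls off the work surface, if the arm or the gripper's body presses on something with over 40 N, if the wrist force passes 120 N, or if a joint passes its speed limit or range.

## Robot

A 6-joint arm with a two-finger parallel gripper is mounted at the origin on the work surface. World frame = base frame: x ahead of the robot, y to its left, z up, the work surface at z = 0. Lengths are in mm, angles in rad, forces in N, time in s.
With the tool pointing down it reaches from about 275 to 1000 mm from the base axis. Payload 8.4 kg.
Tool frame: the origin (TCP) lies between the finger pads; the fingertips stand 22 mm ahead of it and the grasp point (between the pads) lies 3 mm ahead of it; z points along the fingers, y is the line along which they close (so a half turn about z gives the same grasp; the last joint's range is limited). The gripper opens to 85 mm and grips with 20 to 120 N. Pads are 22 mm wide; open, the fingers measure 114 mm over their backs; the gripper's body (76 mm by 85 mm) begins 54 mm behind the grasp point. The pads swing forward as they close: fully open they stand 13 mm farther back than shut.
Start: joints at [-1.319, 0.353, 1.633, -0, 1.155, -0.002], TCP at [156.926, -604.981, 253.281] pointing down, gripper open.
Joint ranges: [-2.63, 2.63], [-0.92, 2.1], [0.06, 2.66], [-1.3, 4.44], [0, 2.69], [-3.02, 3.02]. Speed limits (rad/s): [2.22, 2.22, 2.79, 3.14, 3.14, 3.14].

## Interface

Orientations are given as [roll, pitch, yaw] about the fixed x, y, z axes, in that order (R = Rz(yaw) Ry(pitch) Rx(roll)).
In Python, from rig import r, grab_frame gives the robot as it stands.
- The arm moves only by the shell command python3 -m inch 'ROWS' [FORCE]. ROWS is JSON, a list of rows, each a list of 7 numbers: the turn, a rotation vector about the tool's x, y, z as a fraction of full scale, then the shift along the tool's x, y, z as a fraction of full scale, then the closure, from 0 (fully open) to 1 (shut). In form: [[rx, ry, rz, dx, dy, dz, fingers], ...]. A call has 1 to 8 rows; each row shifts and turns the commanded pose from where the row before left it, along the tool's axes as they then stand; what a row does not reach is not made up. Full scale, the value 1, is 2.5 cm for a shift and pi rad for a turn. A row lasts 1/12 s, in which the tool goes at most 41.7 mm and 7.16 degrees, less where a joint would pass 70% of its speed; a pose out of reach is approached as far as the arm can. A call with a number of a shift or a turn outside -1 to 1 is refused whole. A call with a gripper value outside its range is refused whole. The fingers move at their own pace and stop on an object; FORCE is the grip in N (left out, the last holds). Time passes only in rows, so rows that do not move let the fingers close. It gives the time, the measured TCP pose, the force, the opening and the grip force at its end, in the units of the state.
- r.sense(): the state, without advancing time (a new reading comes with each control period).
- grab_frame(name): name is "scene" or "top"; returns a dict with "pixels" (384x512x3 uint8, red, green, blue), "z_map" (384x512 float32, mm along the optical axis (not along the pixel's ray), 0 where there is no reading), "vertical_fov" (degrees; the focal length in pixels is half the picture's height over the tangent of half this angle, whatever the lens; pixels are square), "cx", "cy" (the principal point, pixels), "cam_to_world" (4x4, takes a point from camera to world coordinates). Camera axes: x right, y down, z forward; pixel columns grow to the right and rows downward; lengths in mm; the calibration is good to about 2 mm. A picture is of the moment at which its call begins.
- r.sign_off(): hands the job in; it is judged then, once.
The state is a dict: "clock": time; "qpos": joint angles; "qvel": joint speeds; "joint_efforts": joint torques, N m; "eef_pos": TCP position; "tcp_rot": TCP orientation; "contact_force": force on the tool from outside, world axes, zero at the start; "wrist_torque": the same for the moment, N m; "opening": opening from 0.0 (shut) to 1.0 (fully open); "grasp_force": force on a finger pad.
Only numpy, scipy, OpenCV 4.12 (cv2) and the standard library are available. Lean on these libraries where they do the work, as an engineer would, in place of code of your own. Each camera call takes 0.05 s, during which the arm holds its last target. There are 200 camera calls.

## Working session

There is one attempt and no reset: what is moved stays moved. The work goes in short steps, Python scripts to look and compute and a shell command to move; the robot and the scene stay as the last step left them, time stands still between calls to the robot, and variables do not carry over. Pictures are saved under pics/ and viewed, at most 10 in all, crops included, and the job is handed in when it is done.

```bash
mkdir -p pics; ls; cat > h.py <<'E'
import numpy as np, cv2
from rig import r, grab_frame
def snap(n,f):
    d=grab_frame(n); cv2.imwrite(f'pics/{f}.png',d['pixels'][:,:,::-1]); np.savez(f'pics/{f}.npz',**d); return d
def load(f): return dict(np.load(f'pics/{f}.npz'))
def ray(d,u,v):
    h=d['pixels'].shape[0]; F=h/2/np.tan(np.radians(float(d['vertical_fov']))/2)
    return np.array([(u-d['cx'])/F,(v-d['cy'])/F,1.])
def at_z(d,u,v,z):
    T=d['cam_to_world']; w=T[:3,:3]@ray(d,u,v); o=T[:3,3]; return o+w*(z-o[2])/w[2]
def at_d(d,u,v):
    T=d['cam_to_world']; return T[:3,:3]@ray(d,u,v)*d['z_map'][int(v),int(u)]+T[:3,3]
def crop(f,out,u0,v0,u1,v1,s):
    cv2.imwrite(f'pics/{out}.png',cv2.resize(cv2.imread(f'pics/{f}.png')[v0:v1,u0:u1],None,fx=s,fy=s,interpolation=cv2.INTER_CUBIC))
E
python3 - <<'E'
from h import *
a=snap('top','t0');b=snap('scene','s0')
cv2.imwrite('pics/both.png',np.vstack([a['pixels'],b['pixels']])[:,:,::-1][:, :][::1] if 0 else cv2.resize(np.hstack([a['pixels'],b['pixels']])[:,:,::-1],(800,300)))
for d in(a,b): print(d['vertical_fov'],d['cam_to_world'].round(2))
print(r.sense())
E
```

```text
pics
50.98302434921649 [[ 3.00000e-02 -9.90000e-01  1.30000e-01  3.05400e+02]
 [-1.00000e+00 -3.00000e-02  1.00000e-02 -1.22780e+02]
 [-1.00000e-02 -1.30000e-01 -9.90000e-01  1.14903e+03]
 [ 0.00000e+00  0.00000e+00  0.00000e+00  1.00000e+00]]
44.384622437358615 [[ 7.30000e-01  4.60000e-01 -5.10000e-01  1.22558e+03]
 [ 6.90000e-01 -4.80000e-01  5.40000e-01 -9.38790e+02]
 [ 1.00000e-02 -7.50000e-01 -6.70000e-01  1.12938e+03]
 [ 0.00000e+00  0.00000e+00  0.00000e+00  1.00000e+00]]
{'clock': 0.1, 'qpos': array([-1.31942881e+00,  3.53560487e-01,  1.63402979e+00,  2.90498808e-05,
        1.15520611e+00, -2.42098474e-03]), 'qvel': array([ 0.00084875, -0.00171935, -0.00030409,  0.00034873, -0.00226165,
       -0.00021147]), 'joint_efforts': array([ 7.15470906e-04, -6.06359410e+01, -3.42819357e+01, -3.11258475e-05,
        3.89440553e-03,  4.04929850e-06]), 'eef_pos': array([ 156.82060673, -604.60933167,  252.66105821]), 'tcp_rot': array([-3.14038898e+00, -2.94771118e-05,  2.53776739e-01]), 'contact_force': array([0.62240462, 0.83596198, 0.52114008]), 'wrist_torque': array([ 0.06042264,  0.02348787, -0.03421325]), 'grasp_force': 0.0, 'opening': 1.0013638501070474}
```

View pics/t0.png

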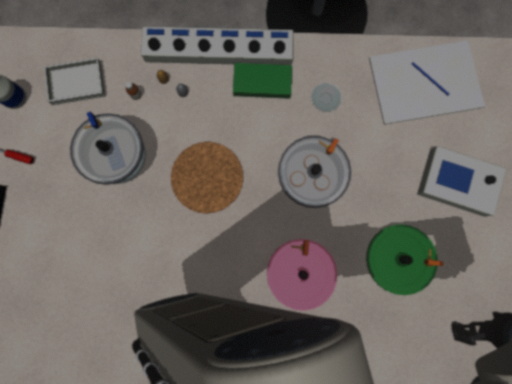

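View pics/s0.png

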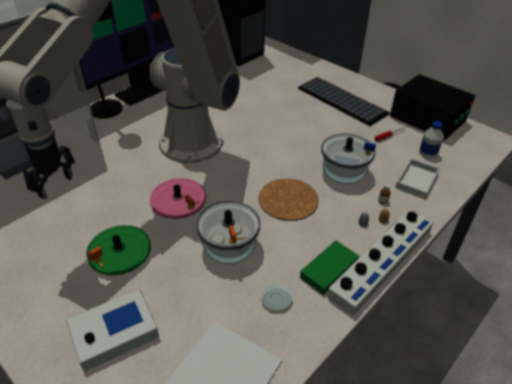

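Top view: the clear lid with the orange tap is at (315,171), tap (333,146). The pink (302,274) and green (402,259) lids also have orange taps but are the look-alikes, and the blue-tap desiccator is at (106,148). The mat is at (207,177). The grey-rimmed clear lid on a bowl at (315,171) fits the description, so I'll confirm it in a crop.

```bash
python3 - <<'E'
from h import *
d=load('t0')
crop('t0','c0',270,120,360,220,6)
m=cv2.inRange(cv2.cvtColor(d['pixels'],cv2.COLOR_RGB2HSV),(5,90,60),(22,255,255)); m[:, :160]=0
mm=m.copy(); mm[:]=0; mm[140:215,165:250]=m[140:215,165:250]
(c,ra,_)=cv2.fitEllipse(max(cv2.findContours(mm,0,1)[0],key=len)); print('mat',c,ra,at_z(d,*c,8).round(1))
mm[:]=0; mm[130:160,320:345]=m[130:160,320:345]
v,u=np.nonzero(mm);print('tap px',u.mean(),v.mean(),len(u),at_z(d,u.mean(),v.mean(),145).round(1), at_d(d,u.mean(),v.mean()))
print('knob',at_z(d,315,170,153).round(1),at_d(d,315,170))
E
```

```text
mat (206.51966857910156, 177.08558654785156) (69.6931381225586, 71.15975189208984) [493.6  16.9   8. ]
tap px 330.9406779661017 145.79661016949152 118 [ 560.6 -313.7  145. ] [ 565.30518615 -317.27267453  126.31689829]
knob [ 495.2 -272.5  153. ] [ 495.38956741 -272.57882873  152.20971418]
```

View pics/c0.png

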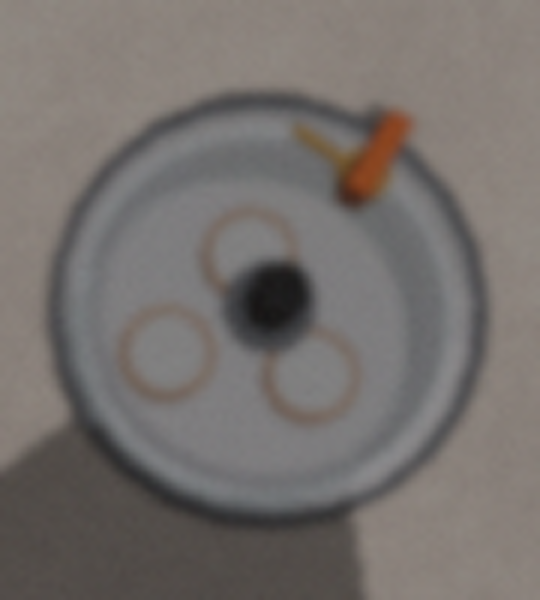

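The crop shows a clear lid with a grey rim. The knob top is near (316,169) and the orange bar near (334,145), pointing at the knob. The brass nozzle runs up-left, along the lid's +y. This is the right one. Next I'll measure knob and tap from depth.

```bash
python3 - <<'E'
from h import *
for f,box in(('t0',(275,125,360,215)),('s0',(195,195,262,250))):
    d=load(f); P=np.array([[*at_d(d,u,v),u,v] for v in range(box[1],box[3]) for u in range(box[0],box[2]) if d['z_map'][v,u]>0])
    k=P[(P[:,2]>146)&(P[:,2]<160)]
    c=np.array([495,-273]); near=np.hypot(*(k[:,:2]-c).T)<35
    K=k[near];T=k[~near]
    for n,S in(('knob',K),('tap',T)):
        if len(S): print(f,n,len(S),S.mean(0).round(1),S.min(0).round(),S.max(0).round())
d=load('t0')
K=at_z(d,316.2,168.6,153);T=at_z(d,333.8,145.3,151);print(K,T,np.hypot(*(T-K)[:2]),np.arctan2(*(T-K)[1::-1]))
E
```

```text
t0 knob 72 [ 501.2 -277.7  153.2  317.1  167.7] [ 490. -288.  147.  313.  163.] [ 514. -267.  159.  321.  172.]
t0 tap 76 [ 560.8 -317.7  151.7  333.   145.1] [ 543. -331.  147.  328.  138.] [ 580. -305.  157.  338.  152.]
s0 knob 46 [ 505.  -277.6  151.9  227.5  212.7] [ 492. -288.  146.  224.  210.] [ 516. -265.  156.  231.  216.]
s0 tap 46 [ 564.8 -317.4  150.9  232.2  230.6] [ 547. -330.  147.  229.  225.] [ 581. -304.  156.  235.  236.]
[ 498.89248346 -275.4387446   153.        ] [ 560.5175361  -319.80623605  151.        ] 75.93498146815574 -0.6239958385454363
```

Knob is at about (502,-277.5) and tap at about (562,-317.7). Their spacing is 72.2 mm against the expected 72, and the heights match. The lid's x axis is at yaw -0.59. I'll turn the tool to that yaw, then travel above the tap.

```bash
python3 -m inch '[[0,0,0.0384,0,0,0,0],[0,0,0.0384,0,0,0,0],[0,0,0.0384,0,0,0,0],[0,0,0.0384,0,0,0,0],[0,0,0.0384,0,0,0,0],[0,0,0.0384,0,0,0,0],[0,0,0.0384,0,0,0,0],[0,0,0,0,0,0,0]]'
python3 -m inch '[[0,0,0,0.354,-0.927,0,0],[0,0,0,0.354,-0.927,0,0],[0,0,0,0.354,-0.927,0,0],[0,0,0,0.354,-0.927,0,0],[0,0,0,0.354,-0.927,0,0],[0,0,0,0.354,-0.927,0,0],[0,0,0,0.354,-0.927,0,0],[0,0,0,0.354,-0.927,0,0]]'
python3 -m inch '[[0,0,0,0.354,-0.927,0,0],[0,0,0,0.354,-0.927,0,0],[0,0,0,0.354,-0.927,0,0],[0,0,0,0.354,-0.927,0,0],[0,0,0,0.354,-0.927,0,0],[0,0,0,0.354,-0.927,0,0],[0,0,0,0.354,-0.927,0,0],[0,0,0,0,0,0,0]]'
```

```text
clock: 0.77
eef_pos: [156.9, -604.7, 252.9]
tcp_rot: [-3.141, 0.001, -0.596]
contact_force: [0.9, -0.0, 0.1]
opening: 0.998
grasp_force: 0.0
clock: 1.43
eef_pos: [319.8, -489.5, 253.1]
tcp_rot: [-3.141, 0.0, -0.586]
contact_force: [-0.8, 0.7, -0.5]
opening: 1.002
grasp_force: 0.0
clock: 2.1
eef_pos: [463.7, -387.9, 253.1]
tcp_rot: [-3.14, -0.0, -0.584]
contact_force: [-0.2, -0.6, -0.3]
opening: 1.002
grasp_force: 0.0
```

```bash
python3 -m inch '[[0,0,0,0.342,-0.904,0,0],[0,0,0,0.342,-0.904,0,0],[0,0,0,0.342,-0.904,0,0],[0,0,0,0.342,-0.904,0,0],[0,0,0,0.342,-0.904,0,0],[0,0,0,0,0,0.9,0],[0,0,0,0,0,0.9,0.3],[0,0,0,0,0,0,0.3]]'
python3 - <<'E'
from h import *
d=snap('scene','s1'); crop('s1','c1',170,130,300,270,4); print(r.sense()['eef_pos'])
d=load('s0')
P=np.array([562,-317.7,151,1]);
E
```

```text
clock: 2.77
eef_pos: [557.0, -318.8, 203.9]
tcp_rot: [3.141, 0.007, -0.587]
contact_force: [-0.7, 0.5, -0.9]
opening: 0.746
grasp_force: 0.0
[ 557.52492117 -319.46176863  205.96224102]
```

View pics/c1.png

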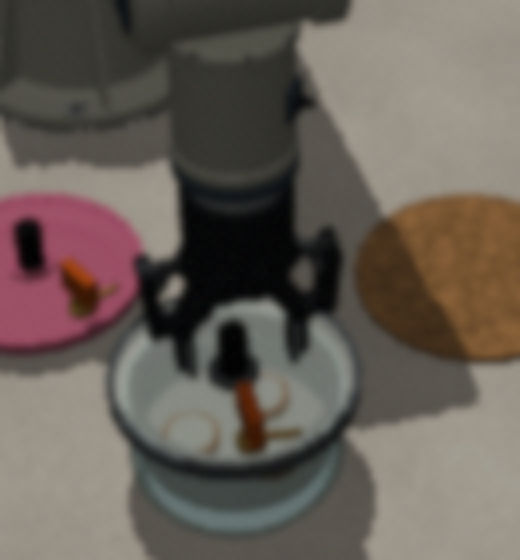

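The fingers straddle the orange bar (crop, bar at (247,410), fingers at about 190 and 297). A small correction, then down.

```bash
python3 -m inch '[[0,0,0,0.11,-0.16,0,0.3],[0,0,0,0,0,0.4,0.3],[0,0,0,0,0,0.4,0.3],[0,0,0,0,0,0,0.3]]'
```

```text
clock: 3.15
eef_pos: [562.9, -318.1, 186.6]
tcp_rot: [3.141, 0.002, -0.59]
contact_force: [-1.0, 0.9, 0.2]
opening: 0.702
grasp_force: 0.0
```

```bash
python3 -m inch '[[0,0,0,0,0,0.465,0.3],[0,0,0,0,0,0.465,0.3],[0,0,0,0,0,0.465,0.3],[0,0,0,0,0,0.465,0.3],[0,0,0,0,0,0,0.3],[0,0,0,0,0,0,0.6],[0,0,0,0,0,0,1],[0,0,0,0,0,0,1]]' 25
python3 -m inch '[[0,0,0,0,0,0,1],[0,0,0,0,0,0,1],[0,0,0,0,0,0,1]]' 25
```

```text
clock: 3.82
eef_pos: [564.2, -318.6, 142.4]
tcp_rot: [-3.142, -0.001, -0.591]
contact_force: [-0.1, -0.7, -0.1]
opening: 0.28
grasp_force: 0.0
clock: 4.07
eef_pos: [564.1, -318.6, 142.5]
tcp_rot: [-3.142, -0.001, -0.591]
contact_force: [-0.0, 0.2, 2.0]
opening: 0.135
grasp_force: 28.9
```

```bash
python3 -m inch '[[0,0,-0.0357,0,0,0,1],[0,0,-0.0357,0,0,0,1],[0,0,-0.0357,0,0,0,1],[0,0,-0.0357,0,0,0,1],[0,0,0,0,0,0,1]]'
```

```text
clock: 4.48
eef_pos: [564.4, -317.9, 142.5]
tcp_rot: [-3.141, -0.001, -0.137]
contact_force: [2.0, 3.4, 4.9]
opening: 0.135
grasp_force: 28.7
```

```bash
python3 -m inch '[[0,0,-0.0357,0,0,0,1],[0,0,-0.0357,0,0,0,1],[0,0,-0.0357,0,0,0,1],[0,0,-0.0357,0,0,0,1],[0,0,-0.0357,0,0,0,1],[0,0,0,0,0,0,1]]'
python3 -m inch '[[0,0,-0.0357,0,0,0,1],[0,0,-0.0357,0,0,0,1],[0,0,-0.0357,0,0,0,1],[0,0,-0.0357,0,0,0,1],[0,0,-0.0357,0,0,0,1],[0,0,0,0,0,0,1]]'
```

```text
clock: 4.98
eef_pos: [564.2, -317.7, 142.5]
tcp_rot: [-3.141, -0.001, 0.421]
contact_force: [0.3, 4.3, 5.5]
opening: 0.139
grasp_force: 28.9
clock: 5.48
eef_pos: [563.6, -317.4, 142.4]
tcp_rot: [-3.141, -0.001, 0.982]
contact_force: [-2.2, 5.0, 7.7]
opening: 0.134
grasp_force: 29.1
```

Yaw turned 1.573 rad. I'll release part-way, since the knob is close by, then rise and look.

```bash
python3 -m inch '[[0,0,0,0,0,0,0.65],[0,0,0,0,0,0,0.65],[0,0,0,0,0,-0.5,0.65],[0,0,0,0,0,-1,0.65],[0,0,0,0,0,-1,0.65],[0,0,0,0,0,-1,0.6],[0,0,0,0,0,0,0.6]]'
python3 - <<'E'
from h import *
d=snap('scene','s2'); crop('s2','c2',180,150,290,270,5)
f='s2';box=(195,195,262,250)
P=np.array([[*at_d(d,u,v),u,v] for v in range(box[1],box[3]) for u in range(box[0],box[2]) if d['z_map'][v,u]>0])
k=P[(P[:,2]>146)&(P[:,2]<157)]
near=np.hypot(*(k[:,:2]-[502,-277.5]).T)<22
for S in(k[near],k[np.hypot(*(k[:,:2]-[562,-318]).T)<28]):
    print(len(S),S.mean(0).round(1)); w,V=np.linalg.eigh(np.cov(S[:,:2].T)); print(w,np.arctan2(V[1,1],V[0,1]))
E
```

```text
clock: 6.07
eef_pos: [566.0, -319.9, 235.6]
tcp_rot: [3.133, -0.0, 0.978]
contact_force: [0.4, -1.3, 0.3]
opening: 0.4
grasp_force: 0.0
25 [ 502.9 -281.9  151.2  225.9  213.2]
[13.1889973  45.98919085] 2.61558497074686
58 [ 563.5 -319.7  150.2  231.2  230.9]
[ 16.31620619 131.05412692] 1.0578108356344538
```

View pics/c2.png

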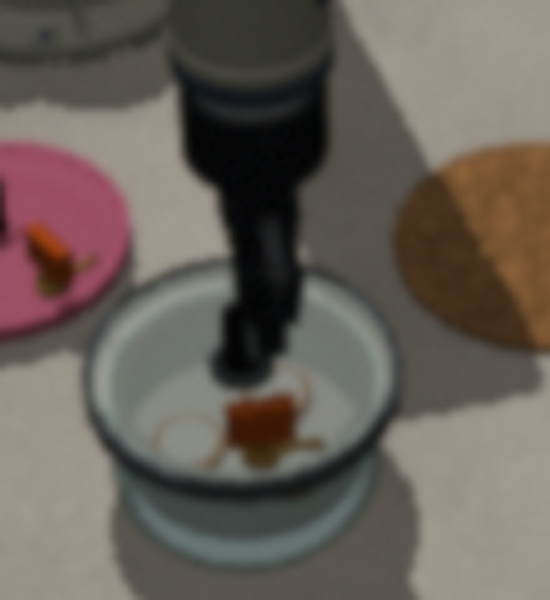

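The tap bar (crop, (262,420)) now lies in line with the brass nozzle, at angle about 1.0 against 0.98 expected. Next, over the knob.

```bash
python3 -m inch '[[0,0,0,0,-0.758,0,0.4],[0,0,0,0,-0.758,0,0.4],[0,0,0,0,-0.758,0,0.4],[0,0,0,0,-0.758,0,0.4],[0,0,0,0,0,0.8,0.4],[0,0,0,0,0,0.8,0.4],[0,0,0,0,0,0,0.4],[0,0,0,0,0,0,0.4]]'
```

```text
clock: 6.78
eef_pos: [499.9, -275.7, 188.4]
tcp_rot: [-3.139, 0.0, 0.979]
contact_force: [0.2, -0.0, 0.2]
opening: 0.601
grasp_force: 0.0
```

```bash
python3 -m inch '[[0,0,0,0,0.155,0,0.4],[0,0,0,0,0,0.395,0.4],[0,0,0,0,0,0.395,0.4],[0,0,0,0,0,0.395,0.4],[0,0,0,0,0,0.395,0.4],[0,0,0,0,0,0.395,0.4],[0,0,0,0,0,0,0.4],[0,0,0,0,0,0,0.4]]'
python3 -m inch '[[0,0,0,0,0,0,0.6],[0,0,0,0,0,0,0.8],[0,0,0,0,0,0,1],[0,0,0,0,0,0,1],[0,0,0,0,0,0,1],[0,0,0,0,0,0,1]]' 40
```

```text
clock: 7.45
eef_pos: [503.5, -278.0, 138.9]
tcp_rot: [-3.14, 0.0, 0.98]
contact_force: [-0.7, -0.2, -0.2]
opening: 0.601
grasp_force: 0.0
clock: 7.95
eef_pos: [504.3, -278.4, 140.5]
tcp_rot: [3.141, -0.0, 0.979]
contact_force: [-1.1, 1.0, 6.4]
opening: 0.267
grasp_force: 39.5
```

```bash
python3 -m inch '[[0,0,0,0,0,0,1],[0,0,0,0,0,-0.2,1],[0,0,0,0,0,-0.25,1],[0,0,0,0,0,-0.25,1],[0,0,0,0,0,-0.25,1],[0,0,0,0,0,-0.25,1],[0,0,0,0,0,-0.25,1],[0,0,0,0,0,0,1]]' 60
```

```text
clock: 8.62
eef_pos: [504.7, -278.6, 177.7]
tcp_rot: [3.139, -0.0, 0.98]
contact_force: [0.2, -0.9, -3.7]
opening: 0.261
grasp_force: 59.0
```

```bash
python3 - <<'E'
from h import *
for f in('t0','s0'):
    d=load(f); hsv=cv2.cvtColor(d['pixels'],cv2.COLOR_RGB2HSV)
    m=cv2.inRange(hsv,(5,70,40),(22,255,255)); n,l,st,c=cv2.connectedComponentsWithStats(m)
    i=1+st[1:,4].argmax(); cs=max(cv2.findContours((l==i).astype('uint8'),0,1)[0],key=len)
    P=np.array([at_z(d,*p[0],8)[:2] for p in cs],'float32'); h=cv2.convexHull(P)
    print(f,st[i],cv2.fitEllipse(h),cv2.minEnclosingCircle(h))
E
python3 -m inch '[[0,0,0,0,0,-0.6,1],[0,0,0,0,0,-0.6,1],[0,0,0,0,0,0,1]]'
```

```text
t0 [ 171  142   72   72 4084] ((494.7548522949219, 17.04708480834961), (207.5449981689453, 208.54669189453125), 104.24640655517578) ((494.8122863769531, 17.10713768005371), 104.75262451171875)
s0 [ 259  178   60   43 1997] ((499.452880859375, 16.569751739501953), (207.40350341796875, 213.0621795654297), 38.232421875) ((499.7512512207031, 16.849367141723633), 106.85729217529297)
clock: 8.87
eef_pos: [505.3, -279.0, 208.6]
tcp_rot: [3.138, -0.0, 0.979]
contact_force: [0.9, 0.2, -2.8]
opening: 0.264
grasp_force: 59.5
```

```bash
python3 -m inch '[[0,0,0,0.302,-0.213,0,1],[0,0,0,0.604,-0.426,0,1],[0,0,0,0.604,-0.426,0,1],[0,0,0,0.604,-0.426,0,1],[0,0,0,0.604,-0.426,0,1],[0,0,0,0.604,-0.426,0,1],[0,0,0,0.604,-0.426,0,1],[0,0,0,0.604,-0.426,0,1]]'
python3 -m inch '[[0,0,0,0.604,-0.426,0,1],[0,0,0,0.604,-0.426,0,1],[0,0,0,0.604,-0.426,0,1],[0,0,0,0.604,-0.426,0,1],[0,0,0,0.604,-0.426,0,1],[0,0,0,0.302,-0.213,0,1],[0,0,0,0,0,0,1],[0,0,0,0,0,0,1]]'
```

```text
clock: 9.53
eef_pos: [499.8, -138.0, 204.9]
tcp_rot: [-3.14, 0.0, 0.979]
contact_force: [0.4, 0.9, -3.2]
opening: 0.262
grasp_force: 59.4
clock: 10.2
eef_pos: [498.1, -37.8, 205.6]
tcp_rot: [-3.141, 0.001, 0.981]
contact_force: [0.1, -0.2, -3.7]
opening: 0.261
grasp_force: 59.4
```

```bash
python3 -m inch '[[0,0,0,0.3,-0.202,0,1],[0,0,0,0.6,-0.404,0,1],[0,0,0,0.6,-0.404,0,1],[0,0,0,0.3,-0.202,0,1],[0,0,0,0,0,0.5,1],[0,0,0,0,0,0.8,1],[0,0,0,0,0,0.5,1],[0,0,0,0,0,0,1]]'
python3 -c "
from h import *
d=snap('scene','s3'); crop('s3','c3',210,80,340,230,4)"
```

```text
clock: 10.87
eef_pos: [496.8, 15.9, 158.9]
tcp_rot: [-3.138, 0.003, 0.979]
contact_force: [-0.5, 0.1, -3.8]
opening: 0.263
grasp_force: 59.4
```

View pics/c3.png

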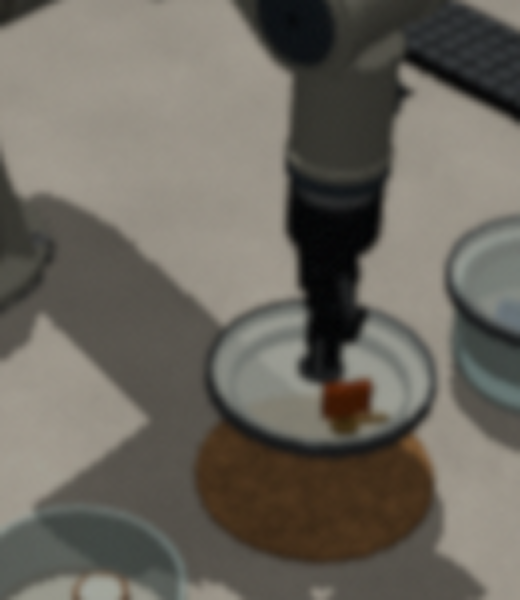

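The lid hangs level over the mat (lid (320,370), mat (315,480) in the crop). Lowering it.

```bash
python3 -m inch '[[0,0,0,0,0,0.6,1],[0,0,0,0,0,0.6,1],[0,0,0,0,0,0.6,1],[0,0,0,0,0,0.6,1],[0,0,0,0,0,0.4,1],[0,0,0,0,0,0.2,1],[0,0,0,0,0,0,1],[0,0,0,0,0,0,1]]'
python3 - <<'E'
from h import *
d=snap('scene','s4'); z=r.sense()['eef_pos']; print(z)
t=snap('top','t4')
# depth: knob/plate hidden; print rim extent in world at plate height
crop('s4','c4',230,120,340,240,5)
E
```

```text
clock: 11.58
eef_pos: [498.9, 16.1, 86.7]
tcp_rot: [3.141, -0.0, 0.979]
contact_force: [0.3, -0.0, -3.2]
opening: 0.266
grasp_force: 59.4
[499.07462087  16.08951979  86.91830401]
```

View pics/c4.png

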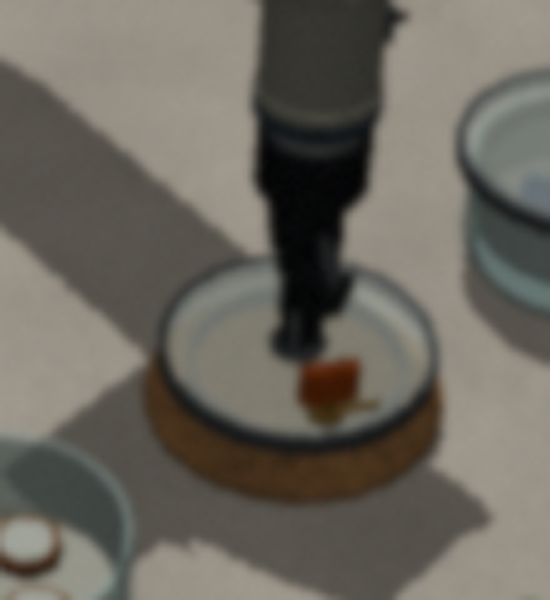

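Centred to within a couple of mm: the rim spans 158–437 and the mat 145–441 in the crop. Final slow lowering.

```bash
python3 -m inch '[[0,0,0,0,0,0.16,1],[0,0,0,0,0,0.16,1],[0,0,0,0,0,0.16,1],[0,0,0,0,0,0.08,1],[0,0,0,0,0,0,1],[0,0,0,0,0,0,1]]'
```

```text
clock: 12.18
eef_pos: [498.2, 16.1, 71.9]
tcp_rot: [-3.141, 0.0, 0.979]
contact_force: [0.6, 0.6, -3.4]
opening: 0.257
grasp_force: 59.4
```

```bash
python3 -m inch '[[0,0,0,0,0,0.04,1],[0,0,0,0,0,0.04,1],[0,0,0,0,0,0,1],[0,0,0,0,0,0,1]]'
```

```text
clock: 12.52
eef_pos: [498.4, 16.2, 70.1]
tcp_rot: [-3.142, 0.0, 0.98]
contact_force: [-0.6, -0.7, -3.1]
opening: 0.262
grasp_force: 59.4
```

```bash
python3 -m inch '[[0,0,0,0,0,0.04,1],[0,0,0,0,0,0,1],[0,0,0,0,0,0,1]]'
```

```text
clock: 12.77
eef_pos: [498.4, 16.1, 69.2]
tcp_rot: [3.142, 0.0, 0.979]
contact_force: [-0.8, -0.5, -3.1]
opening: 0.267
grasp_force: 59.4
```

```bash
python3 -m inch '[[0,0,0,0,0,0.05,1],[0,0,0,0,0,0,1],[0,0,0,0,0,0,1]]'
```

```text
clock: 13.02
eef_pos: [498.5, 16.2, 68.7]
tcp_rot: [3.141, -0.0, 0.979]
contact_force: [-2.7, -1.0, 8.2]
opening: 0.266
grasp_force: 60.8
```

```bash
python3 -m inch '[[0,0,0,0,0,0.04,1],[0,0,0,0,0,0,1],[0,0,0,0,0,0,1]]'
```

```text
clock: 13.27
eef_pos: [498.6, 16.1, 68.6]
tcp_rot: [3.141, -0.0, 0.979]
contact_force: [-7.6, -0.4, 24.4]
opening: 0.262
grasp_force: 62.4
```

In contact with the mat. I'll back off 1 mm, release, rise and look.

```bash
python3 -m inch '[[0,0,0,0,0,-0.05,1],[0,0,0,0,0,0,1],[0,0,0,0,0,0,0.6],[0,0,0,0,0,0,0.45],[0,0,0,0,0,0,0.45],[0,0,0,0,0,0,0.45],[0,0,0,0,0,0,0.45]]'
python3 -m inch '[[0,0,0,0,0,-0.3,0.45],[0,0,0,0,0,-0.8,0.45],[0,0,0,0,0,-1,0.45],[0,0,0,0,0,-1,0.45],[0,0,0,0,0,-1,0.45],[0,0,0,0,0,-1,0.45],[0,0,0,0,0,-1,0.45],[0,0,0,0,0,0,0.45]]'
python3 -m inch '[[0,0,0,-1,0,0,0.45],[0,0,0,-1,0,0,0.45],[0,0,0,-1,0,0,0.45],[0,0,0,-1,0,0,0.45],[0,0,0,-1,0,0,0.45],[0,0,0,-1,0,0,0.45],[0,0,0,0,0,0,0.45],[0,0,0,0,0,0,0.45]]'
python3 - <<'E'
from h import *
a=snap('scene','s5'); b=snap('top','t5')
cv2.imwrite('pics/c5.png',np.hstack([cv2.resize(x['pixels'][v0:v1,u0:u1,::-1],(400,400),interpolation=2) for x,u0,v0,u1,v1 in((a,180,90,380,290),(b,60,70,260,270))]))
for d,box in((a,(250,140,330,215)),(b,(165,110,250,215))):
    P=np.array([at_d(d,u,v) for v in range(box[1],box[3]) for u in range(box[0],box[2]) if d['z_map'][v,u]>0])
    k=P[(P[:,2]>70)&(P[:,2]<90)]; k=k[np.hypot(*(k[:,:2]-[498,16]).T)<25]; print(len(k),k.mean(0) if len(k) else 0)
E
```

```text
clock: 13.85
eef_pos: [498.5, 16.1, 68.1]
tcp_rot: [-3.142, 0.0, 0.98]
contact_force: [-0.3, -0.7, -0.3]
opening: 0.55
grasp_force: 0.0
clock: 14.52
eef_pos: [500.9, 16.2, 225.8]
tcp_rot: [3.135, -0.004, 0.98]
contact_force: [1.2, 0.1, 0.7]
opening: 0.544
grasp_force: 0.0
clock: 15.18
eef_pos: [414.2, -109.0, 220.7]
tcp_rot: [3.142, -0.0, 0.977]
contact_force: [0.4, 1.3, 0.1]
opening: 0.55
grasp_force: 0.0
39 [501.29101854  13.93546016  78.51996415]
0 0
```

View pics/c5.png

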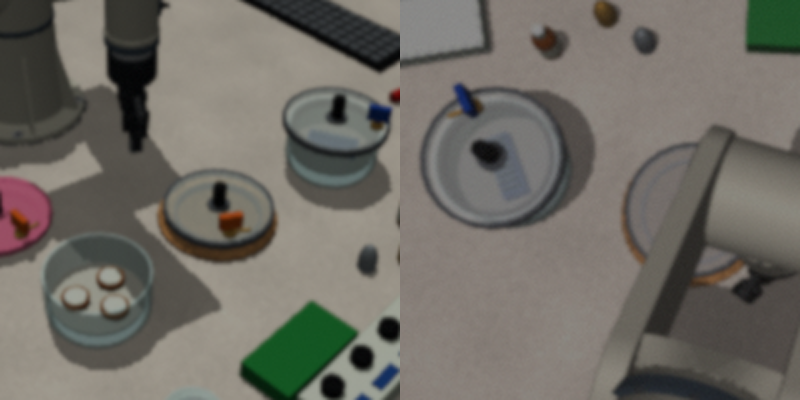

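The lid stands level on the mat: knob at about (501,14), mat centre at (499.6,16.7) in the same camera. The orange bar is in line with its nozzle, the bowl is open, and the blue desiccator is untouched.

```bash
python3 -c "
from rig import r
print(r.sign_off())"
```

```text
the job is handed in; nothing more can be done
None
```

I turned the orange tap open to line up with its nozzle, then lifted the lid off and set it right way up on the cork mat, about 3 mm off centre; the blue-tap desiccator was not touched, and the job was handed in at about 15 s (verdict not shown).

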